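# Seat the heel in the marking jig and hold the spring template at its mark

## Task

On the heel-marking jig, push the loose heel fully home into the fence corner, its straight edge flush against the far fence and its side flush against the side fence. Then take the upright wooden grip of the spring-return template slide, draw the slide out until its pointer lines up with the line on the set index, and keep it there: finish while still holding it with the gripper, so that the nail holes can be marked. Do not shift the index, and leave the other things on the table and the jig where they are.

Things in the scene. Friction and masses are not known exactly. Their poses are not given: they have to be found in the camera images.
- jig: Heel-marking jig: plywood bed 240 x 320 x 12 mm fixed on the table, with a fence corner at its far right, and a guide rail with a spring-return template slide at its left. Origin on the table under the bed. Axes: x away from the robot, y left, z up (turned a little from the robot's).
- corner (a point): Inner corner of the two wooden fences, level with the bed's top (12 mm above the table); axes as the jig's. Far fence: face in the plane x=0, y from -16 to +156 mm. Side fence: face in the plane y=0, x from 0 to -140 mm. Both 16 mm thick, 25 mm above the bed. The heel belongs at x<0, y>0: fully home, its centre is at x=-32, y=+28, z=+16 mm.
- heel_center (a point): Centre (half-way up) of the loose heel standing on the bed, brown stacked leather, 64 (x) x 56 (y) x 32 (z) mm, about 0.1 kg. Its x axis points to its straight edge, 32 mm away, which belongs at the far fence; its sides, 28 mm away along y, are straight from x=-4 to +32 mm; its other end is a half round of radius 28 mm. Slides on the bed when pushed with shut fingers.
- grip_center (a point): Point in the slide's upright wooden grip, 18.5 mm below its top. Grip: 14 (jig x) x 34 (jig y) x 50 mm high, 52 to 102 mm above the table, on a steel block 44 x 34 mm; room for fingers along x from above. A flat steel arm 51 to 57 mm above the table goes from the block to -y, over the fences, and over the seated heel when drawn out.
- carriage (a joint): How far the slide is drawn out, m: 0 as found (fully back, at the far end), growing as it is drawn towards the robot along the jig's -x; limit 0.09. Its spring pulls back with 4.5 N at 0 plus 0.9 N per 10 mm; let go, it returns.
- index (a joint): Setting of the index, m: the value of joint carriage at which the slide's pointer lines up with the index line; between 0.035 and 0.07. Held by friction only, not to be shifted.
- pointer (a point): Tip of the dark steel pointer that sticks out of the slide's block to the left, 33 mm to the jig's +y of the grip's centre at the same jig x, 42 mm above the table; moves with the slide.
- mark (a point): The line on the set index, a small dark steel clip (16 x 20 mm, 12 mm high, with a thin white line across its top and a small point towards the rail) on the graduated track left of the rail, 42 mm above the table; axes as the jig's. The pointer lines up when pointer and line have the same x in these axes.
- shoe: Bystander, leave alone: brown leather shoe, 265 x 90 x 105 mm. Origin at its underside.
- brush: Bystander, leave alone: wooden shoe brush, 160 x 50 x 45 mm, beside the rail side of the jig. Origin at its underside.
- polish_tin: Bystander, leave alone: flat closed metal tin, 74 mm across, 24 mm high, on the table beyond the jig. Origin at its underside.
- tack_tin: Bystander, leave alone: small closed metal tin, 38 mm across, 20 mm high, standing on the jig's bed in its near corner, outside the side fence's near end. Origin at its underside.
- cream_jar: Bystander, leave alone: glass jar with black cap, 52 mm across, 55 mm high, on the table beyond the jig. Origin at its underside.
- cleaner: Bystander, leave alone: amber bottle, 44 mm across, 130 mm high. Origin at its underside.
- mate_heel: Bystander, leave alone: a second heel of the same shape, on the table (not on the jig) beside the side fence. Origin at its underside.
- hammer: Bystander, leave alone: hammer lying on the table. Origin at its underside.
There are look-alikes about, which are no part of the job. What is shaped like the part that bears heel_center but red is not meant.

How it is judged:
On the way, in this order (a step that is already met when the one before it is completed fails the run):
1. the heel is fully home, flush in the fence corner, with the slide still back (drawn out less than 15 mm) (x of heel_center in the frame of corner between -0.035 and -0.029 m and y of heel_center in the frame of corner between 0.025 and 0.031 m and z of heel_center in the frame of corner between 0.012 and 0.02 m and angle between the x axis of heel_center and the x axis of corner, either way round below 0.05 rad and value of joint carriage below 0.015 m), for 0.3 s.
2. the slide is drawn out and held by the fingers with its pointer at the index line (within 3 mm) (x of pointer in the frame of mark between -0.003 and 0.003 m and velocity of joint carriage between -0.01 and 0.01 m/s and contact force between the fingers and carriage above 2 N), for 0.5 s.
At the end, for the whole second after the job is handed in: The gripper's fingers still hold the slide (more than 2 N) at rest (slower than 10 mm/s) with its pointer within 3 mm of the index line, and the heel is in the fence corner within 3 mm of fully home along both fences (4 mm in height) and square within 0.05 rad (all of step 2 and x of heel_center in the frame of corner between -0.035 and -0.029 m and y of heel_center in the frame of corner between 0.025 and 0.031 m and z of heel_center in the frame of corner between 0.012 and 0.02 m and angle between the x axis of heel_center and the x axis of corner, either way round below 0.05 rad); the arm keeps its last pose, push and grip.
It fails at once if the index is shifted by more than 3 mm (distance of mark from where it was at the start of the episode above 0.003 m).
It fails at once if a bystander is moved by more than 15 mm (distance of any of shoe, brush, polish_tin, tack_tin, cream_jar, cleaner, mate_heel, hammer from where it was at the start of the episode above 0.015 m).
It also fails if it takes over 64 s, if anything falls off the work surface, if the arm or the gripper's body presses on something with over 40 N, if the wrist force passes 120 N, or if a joint passes its speed limit or range.

## Robot

A 6-joint arm with a two-finger parallel gripper is mounted at the origin on the work surface. World frame = base frame: x ahead of the robot, y to its left, z up, the work surface at z = 0. Lengths are in m, angles in rad, forces in N, time in s.
With the tool pointing down it reaches from about 0.225 to 0.875 m from the base axis. Payload 3.4 kg.
Tool frame: the origin (TCP) lies on the centre line of the jaws, within the pads' length; the fingertips stand 19 mm ahead of it and the grasp point (between the pads) is the TCP (nose_length is the distance from the TCP to the fingertips, in m); z points along the fingers, y is the direction in which the jaws open and shut (so a half turn about z gives the same grasp; the last joint's range is limited). The gripper opens to 85 mm and grips with 20 to 120 N. Pads are 22 mm wide; open, the fingers measure 114 mm over their backs; the gripper's body (76 mm by 85 mm) begins 54 mm behind the grasp point. The pads swing forward as they close: fully open they stand 13 mm farther back than shut.
Start: joints at [1.041, 0.276, 1.505, -0, 1.361, -0.121], TCP at [0.229, 0.528, 0.25] pointing down, gripper open.
Joint ranges: [-2.89, 2.89], [-0.75, 2.08], [0.22, 2.7], [-1.18, 4.32], [0.11, 2.71], [-2.7, 2.7]. Speed limits (rad/s): [2.57, 2.57, 3.14, 3.14, 3.14, 3.14].

## Interface

Orientations are given as a unit quaternion [w, x, y, z].
In Python, from rig import * gives the robot as it stands.
- The arm moves only by the shell command python3 -m jog 'ROWS' [OPENING] [FORCE]. ROWS is JSON, one flat list of numbers, 6 for each row, row after row: the shift along the tool's x, y, z in mm, then the turn, a rotation vector about the tool's x, y, z in degrees. In form: [tx, ty, tz, wx, wy, wz, tx, ty, tz, wx, wy, wz, ...]. A call has 1 to 10 rows; each row is the pose to reach, as a shift and turn from the pose commanded when the call began, along the tool's axes at that moment; what a row does not reach only later rows make up. A row lasts 1/8 s, in which the tool goes at most 62.5 mm and 10.7 degrees, less where a joint would pass 70% of its speed; a pose out of reach is approached as far as the arm can. A call with a gripper value outside its range is refused whole. OPENING is the closure, from 0 (fully open) to 1 (shut), set as the call begins (- or left out, the last holds). The fingers move at their own pace and stop on an object; FORCE is the grip in N (left out, the last holds). Time passes only in rows, so rows that repeat a pose let the fingers close. It gives the time, the measured TCP pose, the force and the opening at its end, in the units of the state.
- get_state(): the state, without advancing time (a new reading comes with each control period).
- get_image(name): name is "scene" or "top" or "wrist"; returns a dict with "frame" (480x640x3 uint8, red, green, blue), "camera_matrix" (3x3 intrinsics, pixels), "rvec" (rotation vector, rad) and "tvec" (3), from world to camera coordinates, as OpenCV has them. Camera axes: x right, y down, z forward; pixel columns grow to the right and rows downward; lengths in m; the calibration is good to about 2 mm. A picture is of the moment at which its call begins. There is no depth.
- sign_off(): hands the job in, once; it reports no verdict.
The state is a dict: "clock": time; "qpos": joint angles; "qd": joint speeds; "effort": joint torques, N m; "position": TCP position; "ee_rot": TCP orientation; "contact_force": force on the tool from outside, world axes, zero at the start; "moment": the same for the moment, N m; "width": finger opening in m.
Only numpy, scipy, OpenCV 4.12 (cv2) and the standard library are available. Lean on these libraries where they do the work, as an engineer would, in place of code of your own. Each camera call takes 0.05 s, during which the arm holds its last target.

## Working session

There is one attempt and no reset: what is moved stays moved. The work goes in short steps, Python scripts to look and compute and a shell command to move; the robot and the scene stay as the last step left them, time stands still between calls to the robot, and variables do not carry over. Pictures are saved under pics/ and viewed, and the job is handed in when it is done.

```bash
mkdir -p pics; ls
python3 - <<'E'
from rig import *
import cv2
print(get_state())
for n in ["scene","top","wrist"]:
    d=get_image(n); cv2.imwrite(f"pics/{n}0.png",d["frame"][:,:,::-1]); print(n,d["camera_matrix"],d["rvec"],d["tvec"])
E
```

```text
pics
{'clock': 0.0, 'qpos': array([ 1.04097003e+00,  2.76599886e-01,  1.50615280e+00, -1.55180202e-05,
        1.36069965e+00, -1.20957990e-01]), 'qd': array([ 0.0026501 ,  0.00188115, -0.00154609,  0.00034697, -0.0009287 ,
       -0.00126937]), 'effort': array([-3.17922450e-04, -4.16770363e+01, -2.45802855e+01, -2.80499462e-04,
        1.11978062e-02,  2.09586307e-05]), 'position': array([0.22833462, 0.52717105, 0.24942906]), 'ee_rot': array([-2.90064175e-04,  2.03011451e-01,  9.79175922e-01, -8.83476409e-04]), 'contact_force': array([-0.06739806,  1.23376258, -0.38314544]), 'moment': array([ 0.04846703, -0.01567608, -0.00041283]), 'width': 0.08536041926046777}
scene [[478.05547983   0.         311.80800855]
 [  0.         478.05547983 243.47831153]
 [  0.           0.           1.        ]] [ 1.7732009   1.41141903 -0.74765061] [-0.09108659 -0.2307138   1.64232082]
top [[484.25001698   0.         317.9192862 ]
 [  0.         484.25001698 240.21010938]
 [  0.           0.           1.        ]] [ 2.17978004 -2.21029644  0.07463227] [-0.04981633  0.54223089  1.17646127]
wrist [[401.43461489   0.         317.20034486]
 [  0.         401.43461489 238.66065795]
 [  0.           0.           1.        ]] [-2.39628478 -1.57455838 -0.24835411] [-0.57471566 -0.04131382  0.38047828]
```

View pics/top0.png

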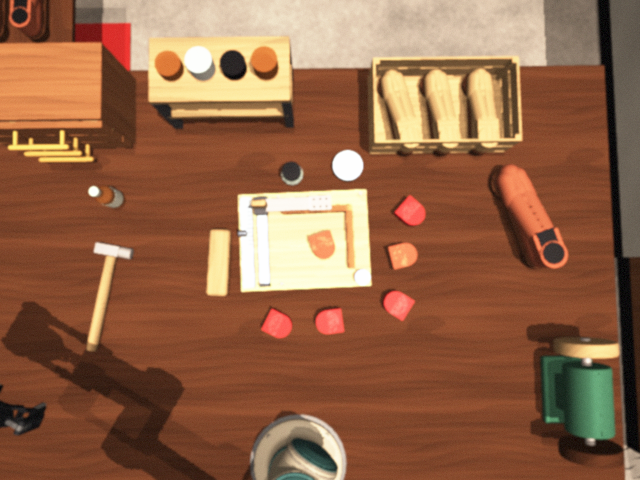

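View pics/scene0.png

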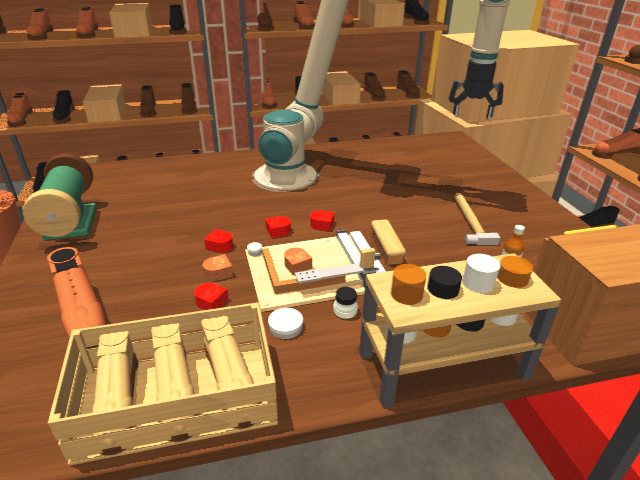

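View pics/wrist0.png

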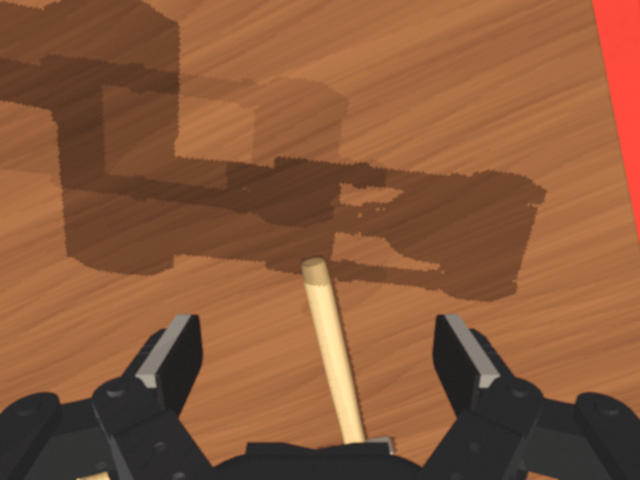

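The top view shows the jig, with the bed from about (238,190) to (371,291) and a brown heel on the bed at (321,244). The other heels are the mate heel at (402,255), off the jig, and five red look-alikes at (410,210), (398,304), (330,321), (277,324). Only the one on the bed fits heel_center. I'll enlarge it to confirm.

```bash
cat > h.py <<'E'
import numpy as np, cv2
from rig import *
def cam(d):
    R=cv2.Rodrigues(np.array(d["rvec"],float))[0]; return d["camera_matrix"],R,np.array(d["tvec"],float).ravel()
def ray(d,p,z):
    K,R,t=cam(d); c=-R.T@t; v=R.T@np.linalg.inv(K)@np.array([p[0],p[1],1.]); return c+v*(z-c[2])/v[2]
def proj(d,P):
    K,R,t=cam(d); q=K@(R@np.array(P,float)+t); return q[:2]/q[2]
def crop(d,name,x0,y0,x1,y1,s):
    f=cv2.resize(d["frame"][y0:y1,x0:x1,::-1],None,fx=s,fy=s,interpolation=cv2.INTER_CUBIC); cv2.imwrite(name,f)
E
python3 - <<'E'
from h import *
d=get_image("top"); crop(d,"pics/t1.png",225,180,385,300,5)
d=get_image("scene"); crop(d,"pics/s1.png",240,220,400,310,5)
E
```

```text
(no output)
```

View pics/t1.png

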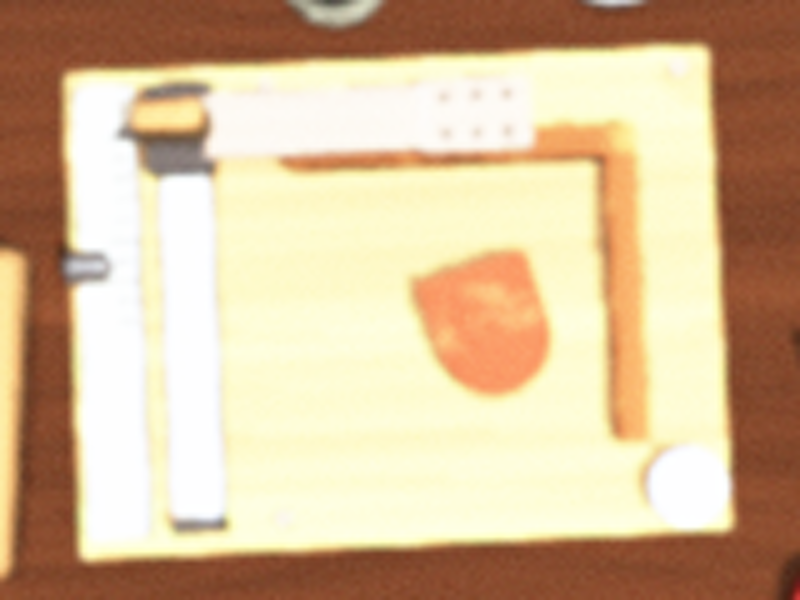

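View pics/s1.png

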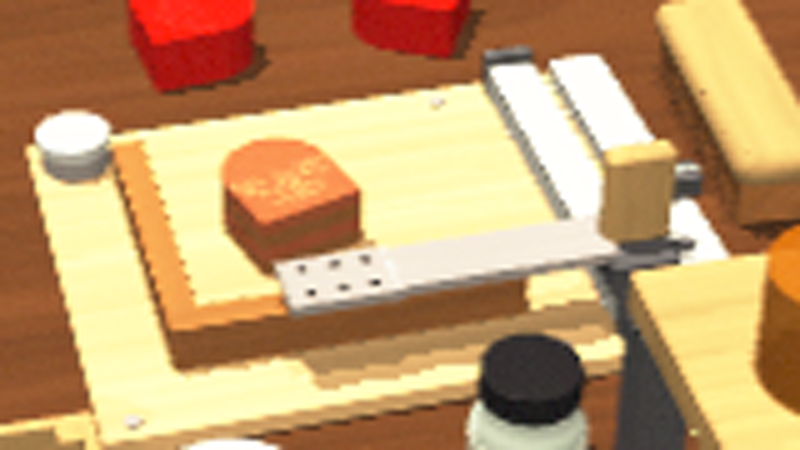

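Run:
```python
from h import *
d=get_image("top")
o=lambda x,y:((x+.5)/5-.5+225,(y+.5)/5-.5+180)
r=lambda x,y,z:ray(d,o(x,y),z)[:2]
C={k:r(*v,.012) for k,v in dict(TL=(66,72),TR=(710,46),BR=(734,528),BL=(80,560)).items()}
for k in C: print(k,C[k].round(4))
yd=(C['TL']+C['BL']-C['TR']-C['BR'])/2; xd=(C['TL']+C['TR']-C['BL']-C['BR'])/2
print(np.linalg.norm(xd),np.linalg.norm(yd)); print("yaw",np.degrees([np.arctan2(-yd[0],yd[1]),np.arctan2(xd[1],xd[0])]))
print("center",sum(C.values())/4)
print("corner37",r(602,158,.037),"side fence near",r(612,438,.037), "far fence left",r(282,170,.037))
for n,p in dict(a=(412,277),b=(525,250),tip=(490,395)).items(): print("heel top",n,r(*p,.044))
print("grip top ctr",r(168,116,.102),"pointer",r(122,133,.042),"mark",r(85,266,.042), "arm holes",r(475,115,.057))
```

```text
TL [0.6594 0.1399]
TR [ 0.6683 -0.1804]
BR [ 0.429  -0.1874]
BL [0.418  0.1341]
0.24042180150788756 0.32110083413864365
yaw [1.77835702 1.52947776]
center [ 0.54370707 -0.02344735]
corner37 [ 0.60998434 -0.12398434] side fence near [ 0.47403823 -0.12643852] far fence left [0.60617881 0.03152129]
heel top a [ 0.55276088 -0.03100216]
heel top b [ 0.56506508 -0.08561859]
heel top tip [ 0.49545634 -0.06772171]
grip top ctr [0.62423393 0.07920391] pointer [0.62460404 0.10833291] mark [0.56035613 0.12650691] arm holes [ 0.62906582 -0.0622872 ]
```

```bash
python3 - <<'E'
from h import *
d=get_image("wrist"); K,R,t=cam(d); print("cam",-R.T@t, "axes",R.round(3))
s=get_state(); q=s["ee_rot"]
from scipy.spatial.transform import Rotation as Ro
M=Ro.from_quat([*q[1:],q[0]]).as_matrix(); print(M.round(4)); print("cam in tool",M.T@(-R.T@t-s["position"]), M.T@R.T[:,2])
print(M.T@np.array([.271,-.527,0]))
E
python3 -m jog '[-46,-38,0,0,0,6.5, -92,-76,0,0,0,13, -138,-114,0,0,0,19.5, -184,-152,0,0,0,26, -230,-190,0,0,0,32.5, -276,-226,0,0,0,39, -322,-264,0,0,0,45.5, -368,-302,0,0,0,52, -414,-339,0,0,0,58.5, -458,-376,0,0,0,64.9]' 1 30
```

```text
cam [0.15639545 0.55925828 0.37429257] axes [[ 0.397  0.918 -0.   ]
 [ 0.873 -0.377  0.31 ]
 [ 0.284 -0.123 -0.951]]
[[-9.176e-01  3.976e-01 -2.000e-04]
 [ 3.976e-01  9.176e-01 -3.000e-04]
 [ 0.000e+00 -3.000e-04 -1.000e+00]]
cam in tool [ 0.07882668  0.00036789 -0.12416185] [-3.09854465e-01  2.41046940e-04  9.50783967e-01]
[-4.58173960e-01 -3.75827901e-01  1.05045479e-04]
clock: 1.6
position: [0.5002, -0.0014, 0.2505]
ee_rot: [0.0, 0.698, 0.716, 0.0]
contact_force: [-0.2, 0.3, 0.1]
width: -0.0
```

Run:
```python
from h import *
d=get_image("wrist"); cv2.imwrite("pics/w1.png",d["frame"][:,:,::-1])
s=get_state(); print(s["position"],s["ee_rot"],s["width"],s["clock"])
for n,P in dict(corner=(.611,-.124,.037),mark=(.5604,.1265,.042),ptr=(.6246,.1083,.042),heel=(.5277,-.0653,.044)).items(): print(n,proj(d,P))
```

```text
[ 0.50411354 -0.00815158  0.25036663] [ 0.00435377  0.70025779  0.71387602 -0.00104772] 0.00019262108939209198 1.65
corner [428.43068852 332.91619093]
mark [400.17632085  42.71284201]
ptr [481.51090848  71.18572846]
heel [344.95987442 277.44169467]
```

View pics/w1.png

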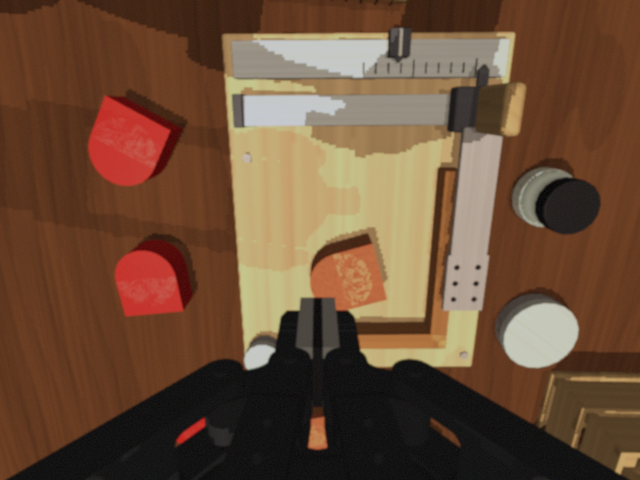

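The wrist view shows the brown heel on the bed at (348,275), the only non-red heel inside the fences. The index is at (400,42), the pointer at (482,75) and the grip at (508,108). The arm was still settling when I took it, so I'll settle and re-measure.

```bash
python3 -m jog '[0,0,0,0,0,0,0,0,0,0,0,0,0,0,0,0,0,0]'
python3 - <<'E'
from h import *
d=get_image("wrist"); s=get_state(); print(s["position"],s["ee_rot"],s["clock"])
np.savez("w2.npz",**d)
crop(d,"pics/w2a.png",340,10,540,150,4); crop(d,"pics/w2b.png",290,150,490,300,4)
crop(d,"pics/w2b.png",290,220,490,370,4)
E
```

```text
clock: 2.02
position: [0.4987, 0.0019, 0.2504]
ee_rot: [-0.0, 0.696, 0.718, 0.0]
contact_force: [1.1, 0.1, 0.4]
width: 0.0002
[0.49880118 0.0018434  0.25046312] [-7.22206350e-05  6.95884579e-01  7.18153624e-01  1.40008280e-04] 2.075
```

View pics/w2a.png

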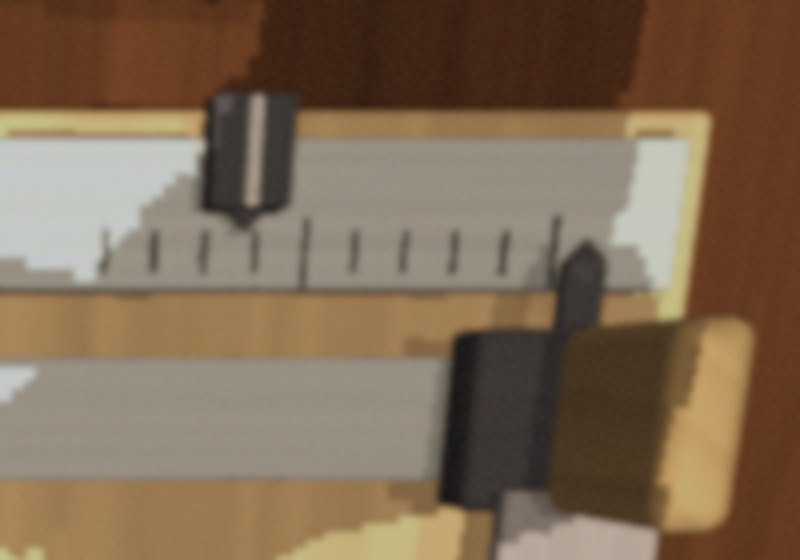

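View pics/w2b.png

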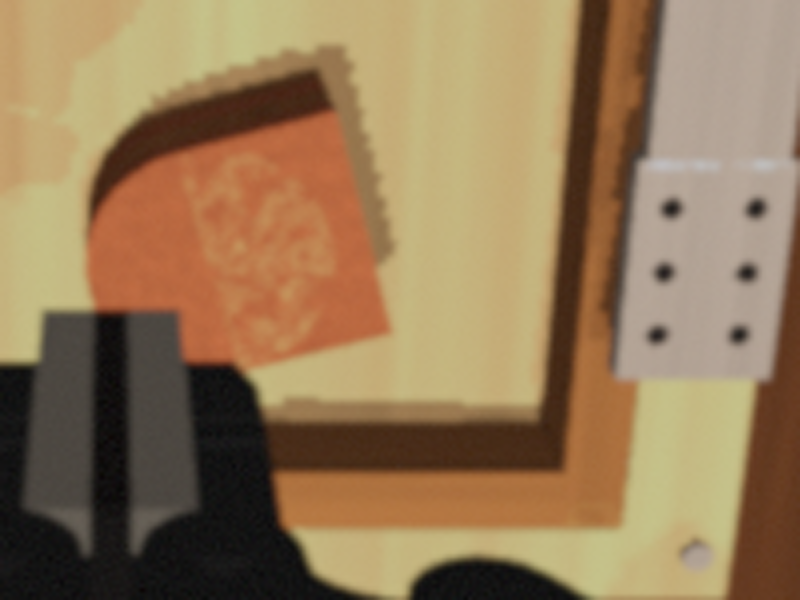

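Run:
```python
from h import *
d=dict(np.load("w2.npz"))
oa=lambda x,y:((x+.5)/4-.5+340,(y+.5)/4-.5+10)
ob=lambda x,y:((x+.5)/4-.5+290,(y+.5)/4-.5+220)
A=lambda x,y,z:ray(d,oa(x,y),z)[:2]
B=lambda x,y,z:ray(d,ob(x,y),z)[:2]
p=A(588,240,.042); m=A(254,150,.042); m1=A(257,95,.042);m2=A(252,207,.042)
print("ptr",p,"mark",m,"line dir",np.degrees(np.arctan2(-(m1-m2)[0],(m1-m2)[1])))
th=np.radians(1.66); X=np.array([np.cos(th),np.sin(th)]);Y=np.array([-np.sin(th),np.cos(th)])
print("draw",(p-m)@X, "lat",(m-p)@Y)
print("corner base",B(540,418,.012),"top",B(564,468,.037))
print("fence face",B(582,0,.037))
a=B(332,108,.044);b=B(390,330,.044); e=a-b; y=np.arctan2(-e[0],e[1]); print("edge",a,b,np.linalg.norm(e),np.degrees(y))
c=(a+b)/2-.032*np.array([np.cos(y),np.sin(y)]); print("heel c",c)
# grip top corners
print("grip top far",[A(*q,.102) for q in [(750,325),(725,528),(690,325),(660,522)]])
```

```text
ptr [0.62586785 0.11356552] mark [0.56038084 0.1271832 ] line dir 2.8235810051181347
draw 0.06506504931394252 lat 0.015509015409628691
corner base [ 0.6132772  -0.12472969] top [ 0.61259953 -0.12385681]
fence face [ 0.60261624 -0.00766953]
edge [ 0.54896911 -0.03187289] [ 0.56621085 -0.08500514] 0.05585976449289474 17.978565889743084
heel c [ 0.52715248 -0.06831617]
grip top far [array([0.63052035, 0.09613968]), array([0.63249949, 0.06463147]), array([0.62096231, 0.09583464]), array([0.62157911, 0.06524965])]
```

```bash
python3 -m jog '[-35,-16,30,0,0,0,-70,-33,80,0,0,0,-70,-33,130,0,0,0,-70,-33,180,0,0,0,-70,-33,205,0,0,0,-70,-33,211,0,0,0,-70,-33,211,0,0,0,-70,-33,211,0,0,0,-70,-33,211,0,0,0]'
python3 - <<'E'
from h import *
d=get_image("wrist"); s=get_state(); print(s["position"],s["ee_rot"],s["clock"],s["contact_force"]); cv2.imwrite("pics/w3.png",d["frame"][:,:,::-1])
E
```

```text
clock: 3.2
position: [0.4693, -0.0705, 0.0404]
ee_rot: [0.001, 0.697, 0.717, 0.001]
contact_force: [-0.7, -0.3, -0.2]
width: 0.0002
[ 0.46909442 -0.07047509  0.0402235 ] [9.13085021e-04 6.96640749e-01 7.17419370e-01 5.29791498e-04] 3.25 [-0.1867958   0.42195224 -0.08672578]
```

View pics/w3.png

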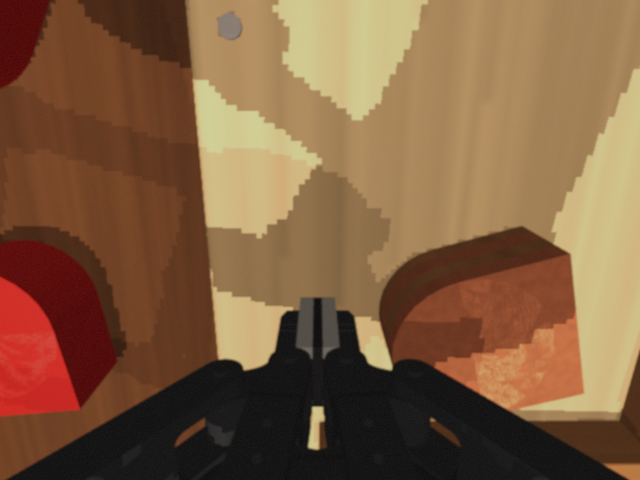

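The finger stands just behind the heel's round end (heel at (480,320), fingers at (318,320)), on the bed. Now I'll push along +x.

```bash
python3 -m jog '[0,8,0,0,0,0,0,15,0,0,0,0,0,22,0,0,0,0,0,29,0,0,0,0,0,36,0,0,0,0,0,43,0,0,0,0,0,50,0,0,0,0,0,56,0,0,0,0,0,60,0,0,0,0,0,60,0,0,0,0]'
python3 - <<'E'
from h import *
d=get_image("wrist"); s=get_state(); print(s["position"],s["ee_rot"],s["clock"],s["contact_force"]); cv2.imwrite("pics/w4.png",d["frame"][:,:,::-1])
E
```

```text
clock: 4.5
position: [0.5257, -0.0684, 0.039]
ee_rot: [-0.002, 0.696, 0.718, -0.002]
contact_force: [-5.8, -1.6, 4.2]
width: -0.0001
[ 0.52565401 -0.06839601  0.03898524] [-0.00233861  0.69643106  0.71761736 -0.00190657] 4.55 [-5.53989299 -1.42311222  3.59092264]
```

View pics/w4.png

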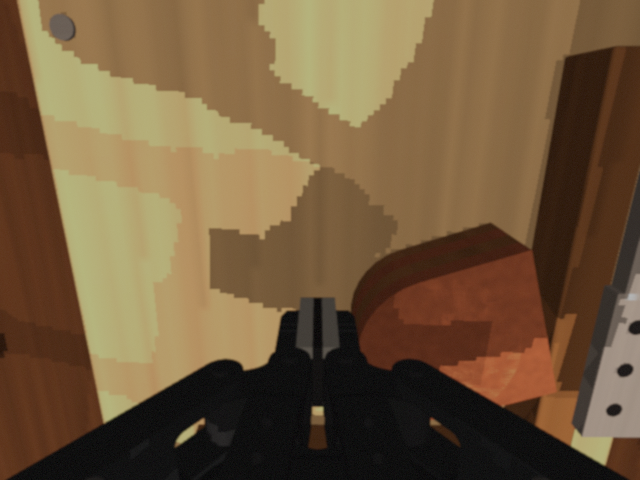

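The heel is moving ahead of the finger and its right front corner (555,390) is near the far fence. I'll push on.

```bash
python3 -m jog '[0,4,0,0,0,0,0,8,0,0,0,0,0,12,0,0,0,0,0,15,0,0,0,0,0,18,0,0,0,0,0,18,0,0,0,0]'
python3 - <<'E'
from h import *
d=get_image("wrist"); s=get_state(); print(s["position"],s["ee_rot"],s["clock"],s["contact_force"]); cv2.imwrite("pics/w5.png",d["frame"][:,:,::-1])
E
```

```text
clock: 5.3
position: [0.5267, -0.0676, 0.039]
ee_rot: [-0.015, 0.695, 0.719, -0.014]
contact_force: [-38.9, -7.5, 34.2]
width: -0.0001
[ 0.52668603 -0.06762626  0.03905908] [-0.0148651   0.69489741  0.71882764 -0.01354403] 5.35 [-38.04159666  -8.24920331  33.66161582]
```

View pics/w5.png

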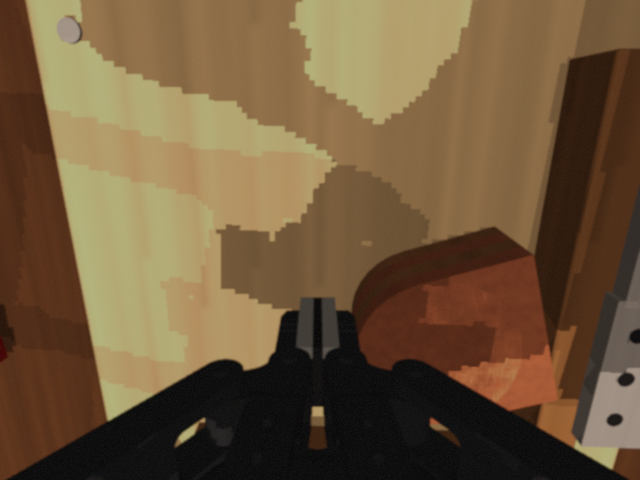

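```bash
python3 -m jog '[0,-18,0,0,0,0,0,-35,-6,0,0,0,0,-38,-16,0,0,0,0,-38,-40,0,0,0,0,-38,-40,0,0,0]'
python3 - <<'E'
from h import *
d=get_image("wrist"); s=get_state(); print(s["position"],s["ee_rot"],s["clock"],s["contact_force"]); cv2.imwrite("pics/w6.png",d["frame"][:,:,::-1]); np.savez("w6.npz",**d)
crop(get_image("top"),"pics/t6.png",225,180,385,300,5)
E
```

```text
clock: 5.98
position: [0.5114, -0.0698, 0.0816]
ee_rot: [0.003, 0.697, 0.717, 0.002]
contact_force: [-0.0, -0.2, -0.2]
width: 0.0001
[ 0.51031575 -0.06952986  0.08045624] [0.00178112 0.69664147 0.71741639 0.00109749] 6.025 [ 1.47844713  0.91082516 -0.22986555]
```

View pics/w6.png

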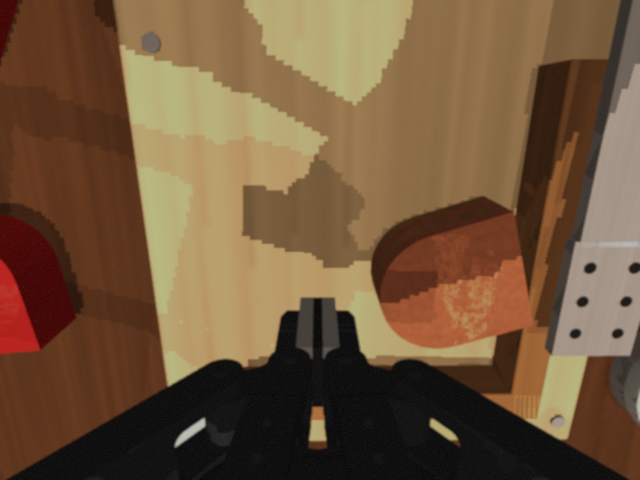

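View pics/t6.png

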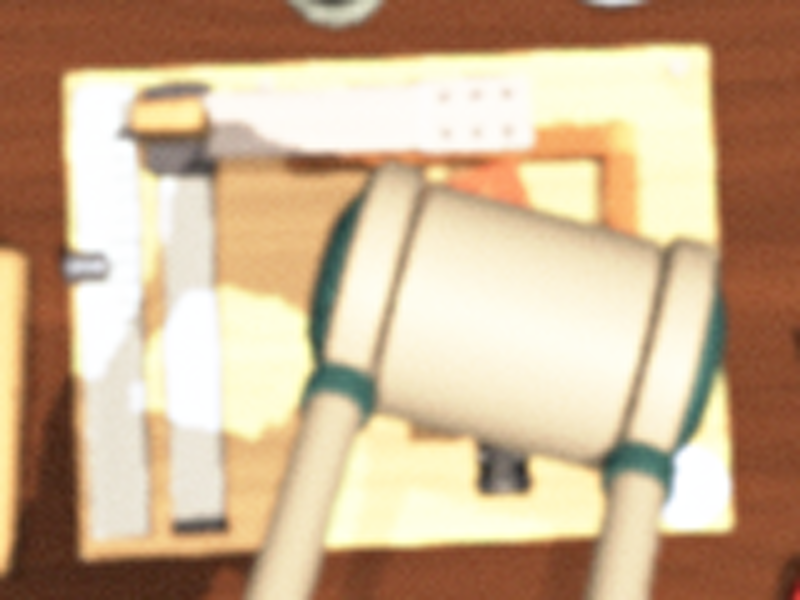

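Run:
```python
from h import *
d=dict(np.load("w6.npz"))
a=ray(d,(513,212),.044)[:2];b=ray(d,(530,327),.044)[:2]; e=a-b; y=np.arctan2(-e[0],e[1]); print(a,b,np.linalg.norm(e),np.degrees(y)); print((a+b)/2-.032*np.array([np.cos(y),np.sin(y)]))
print("corner",ray(d,(513,395),.037),ray(d,(493,363),.012))
```

```text
[ 0.59295221 -0.02896672] [ 0.61067532 -0.08281255] 0.056687581842577224 18.21872504436369
[ 0.57141792 -0.06589429]
corner [ 0.61406639 -0.12613421  0.037     ] [ 0.61421972 -0.12480222  0.012     ]
```

```bash
python3 -m jog '[30,36,0,0,0,0,60,72,0,0,0,0,60,72,10,0,0,0,60,72,30,0,0,0,60,72,39,0,0,0,60,72,39,0,0,0,60,72,39,0,0,0]'
python3 - <<'E'
from h import *
d=get_image("wrist"); s=get_state(); print(s["position"],s["ee_rot"],s["clock"],s["contact_force"]); cv2.imwrite("pics/w7.png",d["frame"][:,:,::-1])
E
```

```text
clock: 6.95
position: [0.5788, -0.0074, 0.0406]
ee_rot: [0.0, 0.697, 0.717, 0.0]
contact_force: [-0.5, 0.3, 0.5]
width: 0.0002
[ 0.57900758 -0.00743084  0.04087064] [4.33753696e-04 6.96836002e-01 7.17230272e-01 3.67200021e-04] 7.0 [-0.61933414 -0.41018522  0.88994511]
```

View pics/w7.png

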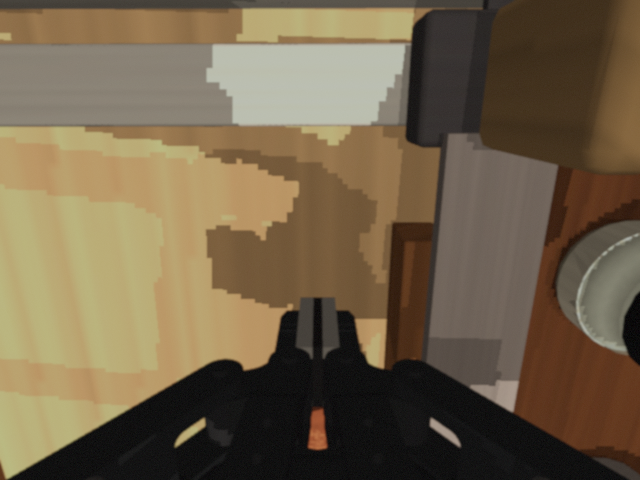

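The fingers are left of the heel at the far fence and clear of the steel arm. Now I'll push along -y.

```bash
python3 -m jog '[-7,0,0,0,0,0,-13,0,0,0,0,0,-18,0,0,0,0,0,-23,0,0,0,0,0,-28,0,0,0,0,0,-33,0,0,0,0,0,-38,0,0,0,0,0,-42,0,0,0,0,0,-42,0,0,0,0,0]'
python3 - <<'E'
from h import *
d=get_image("wrist"); s=get_state(); print(s["position"],s["ee_rot"],s["clock"],s["contact_force"]); cv2.imwrite("pics/w8.png",d["frame"][:,:,::-1])
crop(get_image("scene"),"pics/s8.png",240,220,400,310,5)
E
```

```text
clock: 8.12
position: [0.5798, -0.0495, 0.0402]
ee_rot: [-0.0, 0.697, 0.717, -0.0]
contact_force: [0.2, -0.0, 0.4]
width: 0.0003
[ 0.57967263 -0.04935387  0.04019507] [-1.15807175e-04  6.96741389e-01  7.17322375e-01 -1.83345953e-04] 8.175 [ 0.5651021   0.03176156 -0.16150092]
```

View pics/s8.png

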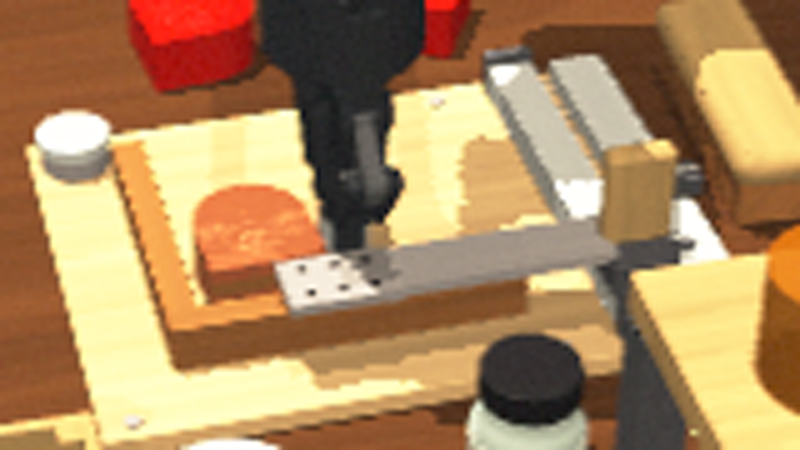

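The heel is now square and close to the side fence. I'll finish the side push gently.

```bash
python3 -m jog '[-3,0,0,0,0,0,-6,0,0,0,0,0,-8,0,0,0,0,0,-9,0,0,0,0,0,-9,0,0,0,0,0]';  python3 -m jog '[-2,0,0,0,0,0,-4,0,0,0,0,0,-4,0,0,0,0,0]'
```

```text
clock: 8.85
position: [0.5801, -0.0583, 0.0403]
ee_rot: [0.0, 0.697, 0.717, -0.0]
contact_force: [0.1, -0.1, -0.2]
width: -0.0001
clock: 9.22
position: [0.5792, -0.0593, 0.0403]
ee_rot: [-0.003, 0.697, 0.717, 0.001]
contact_force: [-1.2, 9.1, 3.3]
width: -0.0001
```

```bash
python3 -m jog '[-2,0,0,0,0,0,-2,0,0,0,0,0]'; python3 -m jog '[10,-3,0,0,0,0,20,-3,-10,0,0,0,20,-15,-40,0,0,0,20,-60,-50,0,0,0,0,-105,-50,0,0,0,-10,-105,-50,0,0,0,-10,-105,-50,0,0,0,-10,-105,-50,0,0,0]'
python3 - <<'E'
from h import *
d=get_image("wrist"); s=get_state(); print(s["position"],s["ee_rot"],s["clock"],s["contact_force"]); cv2.imwrite("pics/w9.png",d["frame"][:,:,::-1]);np.savez("w9.npz",**d)
crop(get_image("scene"),"pics/s9.png",240,220,400,310,5)
E
```

```text
clock: 9.48
position: [0.5789, -0.0594, 0.0403]
ee_rot: [-0.004, 0.698, 0.716, 0.002]
contact_force: [-0.8, 13.6, 4.1]
width: 0.0
clock: 10.48
position: [0.4772, -0.0773, 0.0906]
ee_rot: [0.001, 0.697, 0.717, 0.001]
contact_force: [-0.0, 0.8, -0.1]
width: -0.0002
[ 0.47694741 -0.07711024  0.09042233] [4.26738595e-04 6.96566987e-01 7.17491551e-01 3.53414179e-04] 10.525 [ 0.23966435  0.2550547  -0.52844432]
```

View pics/w9.png

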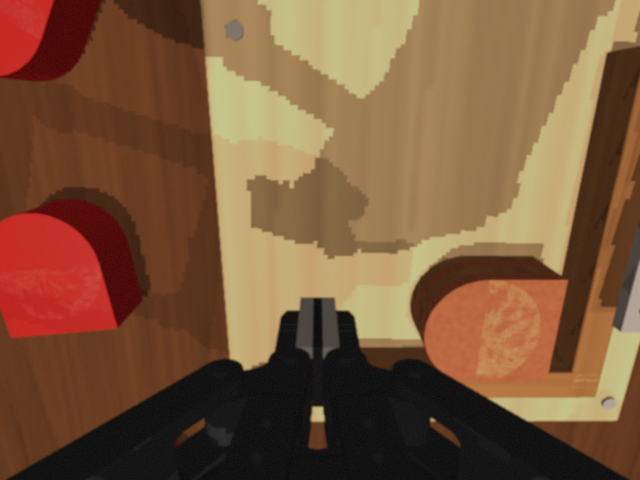

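View pics/s9.png

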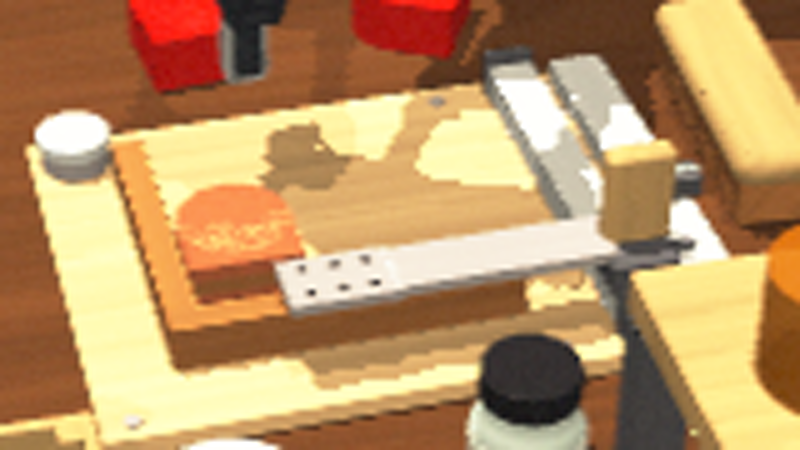

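The heel is flush on the side fence with a small gap left to the far fence (heel edge (565,280), fence foot about (575,280)). Next is the rear push, with the tips higher so that only the straight tip section touches.

```bash
python3 -m jog '[-19,0,20,0,0,0,-19,0,40,0,0,0,-19,0,42,0,0,0,-19,10,42,0,0,0,-19,20,42,0,0,0,-19,30,42,0,0,0,-19,40,42,0,0,0,-19,48,42,0,0,0,-19,50,42,0,0,0,-19,50,42,0,0,0]';python3 -m jog '[0,3,0,0,0,0,0,6,0,0,0,0,0,8,0,0,0,0,0,8,0,0,0,0]'
python3 - <<'E'
from h import *
d=get_image("wrist"); s=get_state(); print(s["position"],s["ee_rot"],s["clock"],s["contact_force"]); cv2.imwrite("pics/w10.png",d["frame"][:,:,::-1])
E
```

```text
clock: 11.82
position: [0.5262, -0.0947, 0.0482]
ee_rot: [-0.0, 0.697, 0.717, 0.0]
contact_force: [-0.4, 0.3, -0.1]
width: -0.0005
clock: 12.32
position: [0.5333, -0.0943, 0.0481]
ee_rot: [-0.001, 0.697, 0.717, -0.001]
contact_force: [-3.3, 0.3, 0.5]
width: 0.0001
[ 0.53325276 -0.0942417   0.04809847] [-8.35442939e-04  6.96614677e-01  7.17444801e-01 -5.02090022e-04] 12.375 [-2.63114758  0.20308323  2.27451386]
```

View pics/w10.png

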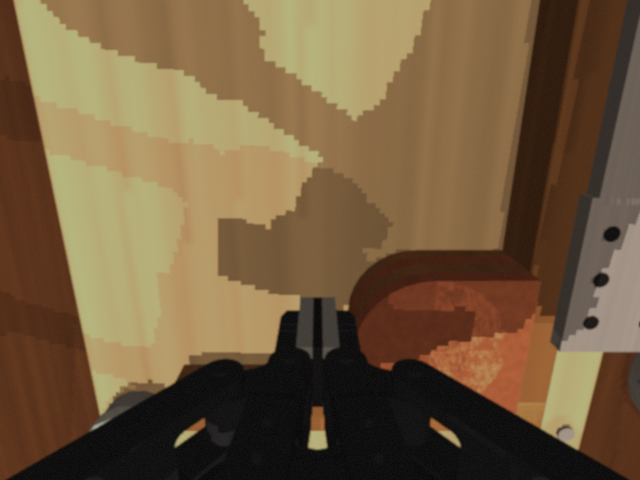

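```bash
python3 -m jog '[0,2,0,0,0,0,0,4,0,0,0,0,0,4,0,0,0,0]';python3 -m jog '[0,2,0,0,0,0,0,4,0,0,0,0,0,4,0,0,0,0]'
```

```text
clock: 12.75
position: [0.5337, -0.0942, 0.048]
ee_rot: [-0.004, 0.696, 0.718, -0.003]
contact_force: [-10.2, -2.0, 7.7]
width: 0.0001
clock: 13.12
position: [0.534, -0.0941, 0.0478]
ee_rot: [-0.006, 0.696, 0.718, -0.006]
contact_force: [-17.4, -2.7, 13.1]
width: -0.0001
```

```bash
python3 -m jog '[0,-20,0,0,0,0,0,-30,-20,0,0,0,40,-20,-70,0,0,0,60,0,-120,0,0,0,60,0,-120,0,0,0,60,0,-120,0,0,0,60,0,-120,0,0,0]'
python3 - <<'E'
from h import *
d=get_image("wrist"); s=get_state(); print(s["position"],s["ee_rot"],s["clock"],s["contact_force"]); np.savez("w11.npz",**d)
crop(d,"pics/w11.png",320,230,520,380,4)
crop(get_image("scene"),"pics/s11.png",240,220,400,310,5)
E
```

```text
clock: 14.0
position: [0.5394, -0.0345, 0.1668]
ee_rot: [-0.001, 0.697, 0.717, -0.001]
contact_force: [0.5, 0.2, -0.3]
width: 0.0
[ 0.53938283 -0.03455223  0.16680199] [-0.00119967  0.6969632   0.71710549 -0.00076263] 14.05 [-0.78562794  0.27496742  0.24119665]
```

View pics/w11.png

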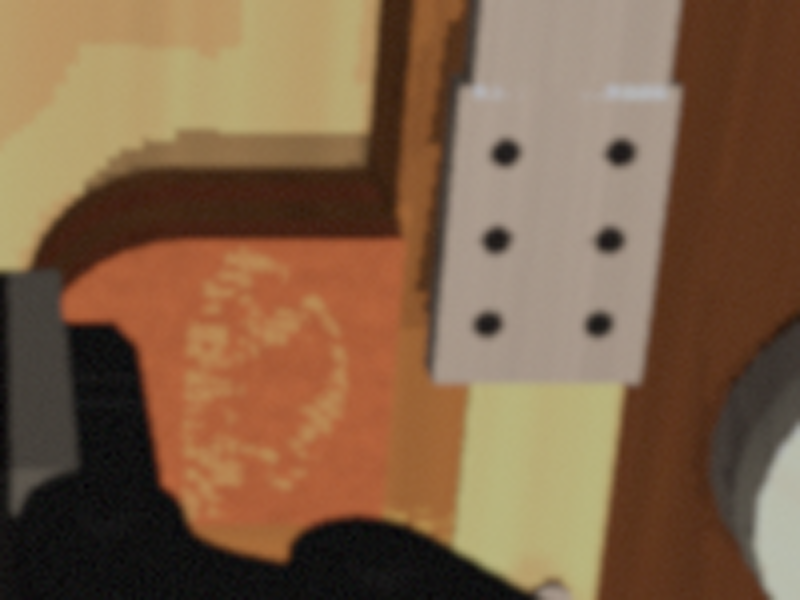

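View pics/s11.png

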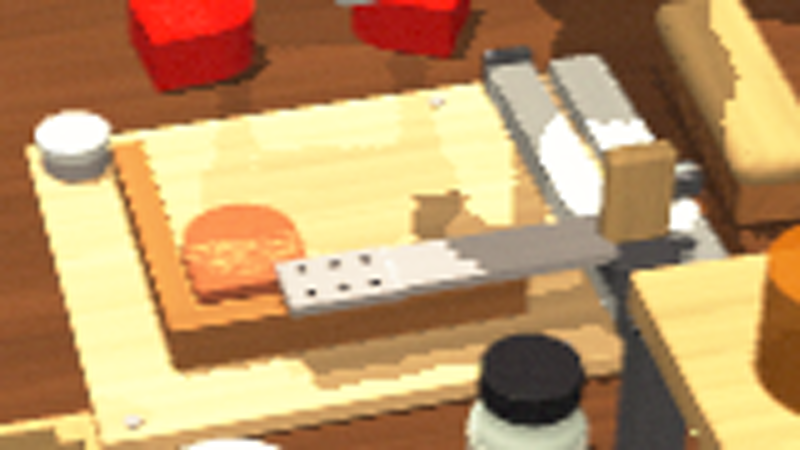

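Run:
```python
from h import *
d=dict(np.load("w11.npz"))
o=lambda x,y:((x+.5)/4-.5+320,(y+.5)/4-.5+230)
B=lambda x,y,z:ray(d,o(x,y),z)[:2]
a=B(403,237,.044);b=B(384,522,.044);e=a-b;print(a,b,np.linalg.norm(e),np.degrees(np.arctan2(-e[0],e[1])))
c=B(180,238,.044);f=a-c;print("side dir",np.degrees(np.arctan2(f[1],f[0])))
print("fence inner top",B(414,0,.037),B(402,215,.037))
g=B(414,0,.037)-B(402,215,.037);print(np.degrees(np.arctan2(-g[0],g[1])))
```

```text
[ 0.61052272 -0.06876341] [ 0.61320486 -0.12475222] 0.05605301882384877 2.7426601779211923
side dir 2.042374919614458
fence inner top [ 0.60972053 -0.0291653 ] [ 0.61194034 -0.06784609]
3.284483858067105
```

The far edge and side are flush, the edge runs parallel to the fence and the pose is within about 1 mm. Next I'll open the gripper and go above the grip.

```bash
python3 -m jog '[28,22,0,0,0,0,56,45,0,0,0,0,84,68,0,0,0,0,112,90,10,0,0,0,112,90,27,0,0,0,112,90,27,0,0,0,112,90,27,0,0,0]' 0.5 40
python3 - <<'E'
from h import *
d=get_image("wrist"); s=get_state(); print(s["position"],s["ee_rot"],s["clock"],s["width"]); cv2.imwrite("pics/w12.png",d["frame"][:,:,::-1])
crop(get_image("scene"),"pics/s12.png",300,160,440,280,5)
E
```

```text
clock: 14.98
position: [0.6264, 0.0793, 0.1411]
ee_rot: [-0.0, 0.697, 0.717, -0.0]
contact_force: [-0.0, -0.9, 0.0]
width: 0.0427
[0.62678401 0.07938356 0.14160193] [ 7.22182460e-05  6.97098081e-01  7.16975772e-01 -4.51069526e-05] 15.025 0.042607772987593884
```

View pics/w12.png

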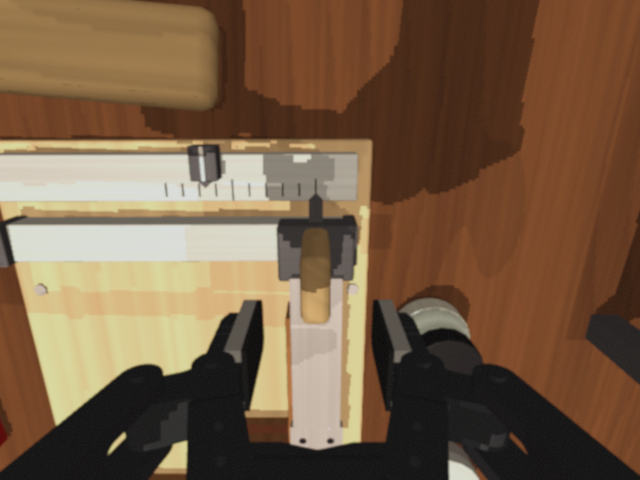

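View pics/s12.png

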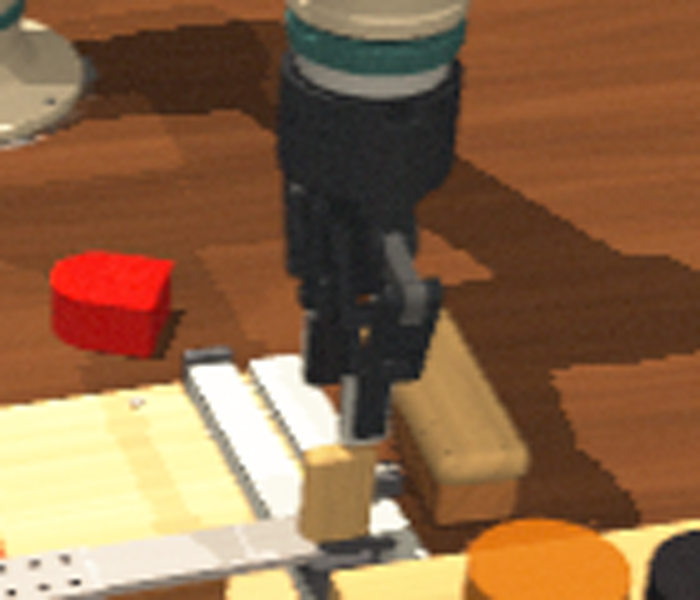

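The open fingers straddle the grip: it is at (316,275), pad midpoint x≈318. The pointer is at (316,197) and the index at (205,165). I'll descend and close.

```bash
python3 -m jog '[0,0,25,0,0,0,0,0,45,0,0,0,0,0,56,0,0,0,0,0,57,0,0,0,0,0,57,0,0,0]'; python3 -m jog '[0,0,0,0,0,0,0,0,0,0,0,0,0,0,0,0,0,0,0,0,0,0,0,0,0,0,0,0,0,0]' 1 60
python3 - <<'E'
from h import *
d=get_image("wrist"); s=get_state(); print(s["position"],s["ee_rot"],s["clock"],s["width"],s["contact_force"]); cv2.imwrite("pics/w13.png",d["frame"][:,:,::-1]); np.savez("w13.npz",**d)
E
```

```text
clock: 15.7
position: [0.6277, 0.0803, 0.0852]
ee_rot: [0.001, 0.697, 0.717, 0.001]
contact_force: [0.4, 0.6, 0.4]
width: 0.0428
clock: 16.32
position: [0.6253, 0.0803, 0.0852]
ee_rot: [-0.001, 0.696, 0.718, -0.001]
contact_force: [-4.7, 0.3, 5.3]
width: 0.0133
[0.62532739 0.08032163 0.08519106] [-0.0010139   0.69649153  0.71756334 -0.00117583] 16.375 0.013390657728497327 [-5.68428845 -0.32834709  6.16948507]
```

View pics/w13.png

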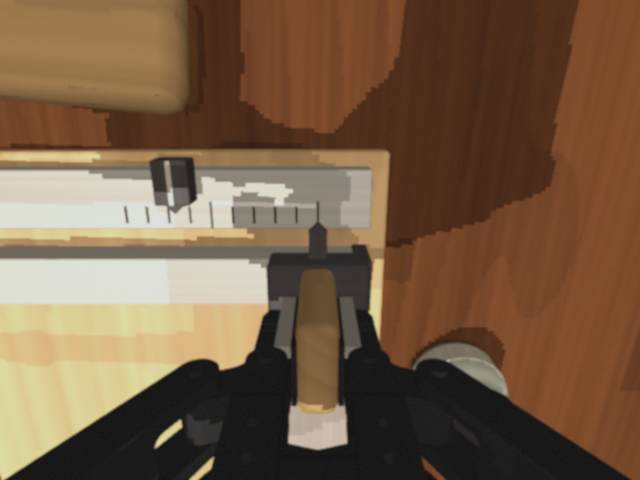

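```bash
python3 -m jog '[0,-5,0,0,0,0,0,-12,0,0,0,0,0,-19,0,0,0,0,0,-26,0,0,0,0,0,-33,0,0,0,0,0,-40,0,0,0,0,0,-47,0,0,0,0,0,-53,0,0,0,0,0,-58,0,0,0,0,0,-60,0,0,0,0]'; python3 -m jog '[0,0,0,0,0,0,0,0,0,0,0,0,0,0,0,0,0,0]';python3 - <<'E'
from h import *
d=get_image("wrist"); s=get_state(); print(s["position"],s["ee_rot"],s["clock"],s["width"],s["contact_force"]); cv2.imwrite("pics/w14.png",d["frame"][:,:,::-1]); np.savez("w14.npz",**d)
crop(d,"pics/w14c.png",230,130,390,250,5)
D=dict(np.load("w13.npz")); p=ray(D,(318,223),.042);m=ray(D,(169,185),.042);print(p,m,[ray(D,q,.03)[0] for q in [(127,215),(318,210)]])
E
```

```text
clock: 17.62
position: [0.5711, 0.0786, 0.0852]
ee_rot: [0.003, 0.697, 0.717, 0.003]
contact_force: [10.3, 1.1, -3.4]
width: 0.0132
clock: 18.0
position: [0.5712, 0.0786, 0.0853]
ee_rot: [0.003, 0.697, 0.717, 0.003]
contact_force: [9.4, 0.1, -2.8]
width: 0.0131
[0.57117842 0.07866121 0.08527862] [0.00292534 0.69665229 0.71739647 0.00305617] 18.05 0.013187402405664886 [ 8.47109165 -0.8786767  -2.25865533]
[0.62552554 0.11255203 0.042     ] [0.5623036  0.12719986 0.042     ] [np.float64(0.5372427810168569), np.float64(0.6254164683281248)]
```

View pics/w14c.png

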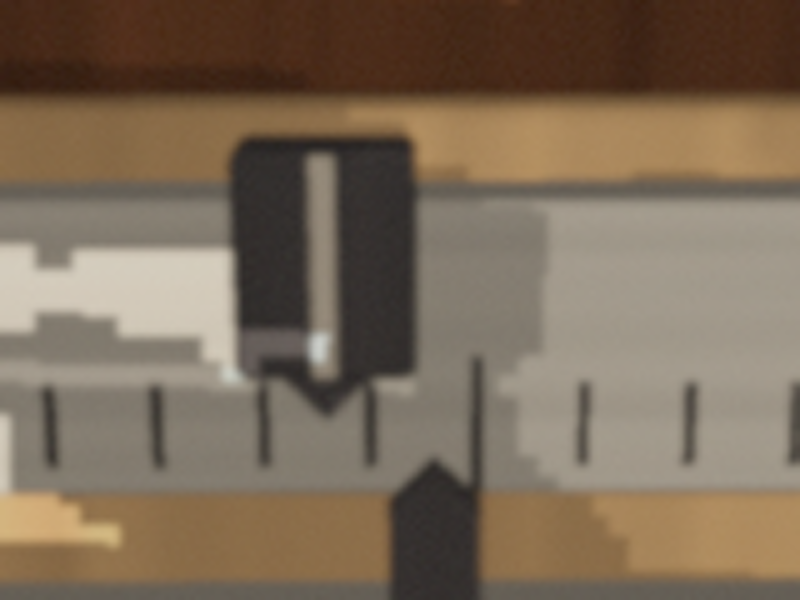

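```bash
cat > m.py <<'E'
from h import *
def rem(f,pt,l1,l2,ox,oy,s):
    d=dict(np.load(f)); o=lambda x,y:((x+.5)/s-.5+ox,(y+.5)/s-.5+oy)
    p=ray(d,o(*pt),.042)[:2];a=ray(d,o(*l1),.042)[:2];b=ray(d,o(*l2),.042)[:2]
    print("line yaw",np.degrees(np.arctan2(-(a-b)[0],(a-b)[1])))
    for yaw in (1.4,2.0,2.6):
        X=np.array([np.cos(np.radians(yaw)),np.sin(np.radians(yaw))]); print(yaw,((p-(a+b)/2)@X*1e3).round(2))
E
python3 -c "
from m import *
rem('w14.npz',(435,462),(320,155),(324,375),230,130,5)"
```

```text
line yaw 1.7152155548101897
1.4 9.57
2.0 9.39
2.6 9.21
```

```bash
python3 -m jog '[0,-3,0,0,0,0,0,-6,0,0,0,0,0,-9,0,0,0,0,0,-10,0,0,0,0,0,-10,0,0,0,0,0,-10,0,0,0,0,0,-10,0,0,0,0]';python3 - <<'E'
from h import *
d=get_image("wrist"); s=get_state(); print(s["position"],s["ee_rot"],s["clock"],s["width"],s["contact_force"]); np.savez("w15.npz",**d)
crop(d,"pics/w15c.png",230,130,390,250,5)
E
```

```text
clock: 18.92
position: [0.5616, 0.0783, 0.0853]
ee_rot: [0.003, 0.697, 0.717, 0.003]
contact_force: [9.4, 1.4, -3.2]
width: 0.0135
[0.56157308 0.0783467  0.08528244] [0.00317495 0.69668116 0.71736626 0.00330689] 18.975 0.013225248870447603 [ 9.83434324 -0.18006923 -3.26792247]
```

View pics/w15c.png

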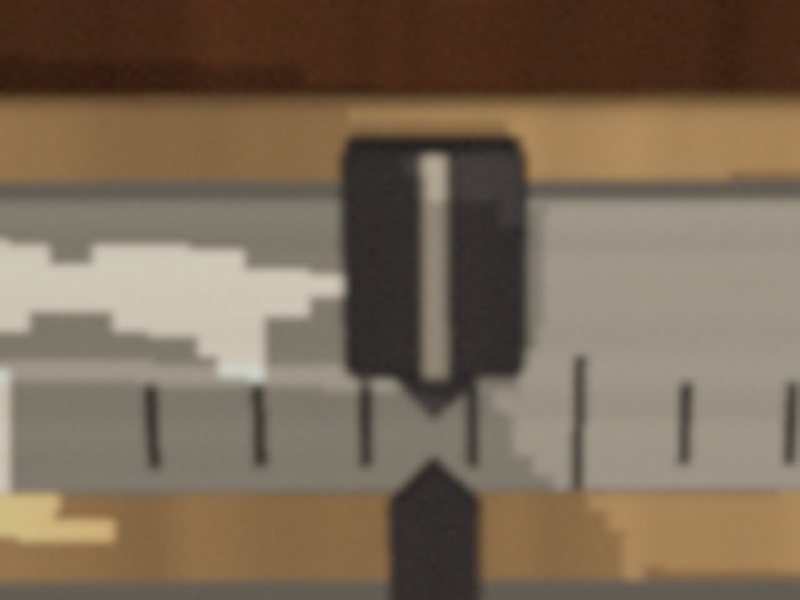

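The pointer tip is at (434,460) and the index line and its point are at x≈434, so they line up. I'll hold, then check everything including the heel.

```bash
python3 -m jog '[0,0,0,0,0,0,0,0,0,0,0,0,0,0,0,0,0,0,0,0,0,0,0,0,0,0,0,0,0,0,0,0,0,0,0,0,0,0,0,0,0,0,0,0,0,0,0,0]';python3 - <<'E'
from h import *
d=get_image("wrist"); s=get_state(); print(s["position"],s["clock"],s["width"],s["contact_force"]); np.savez("w16.npz",**d)
import m; m.rem('w15.npz',(434,460),(434,155),(434,375),230,130,5)
a=cv2.resize(d["frame"][130:250,230:390,::-1],None,fx=4,fy=4); b=cv2.resize(get_image("scene")["frame"][220:310,240:400,::-1],(640,360)); b=b[:,:]
cv2.imwrite("pics/end.png",cv2.resize(np.vstack([a[:240],b]),None,fx=.99,fy=.99))
E
```

```text
clock: 19.98
position: [0.5616, 0.0783, 0.0853]
ee_rot: [0.003, 0.697, 0.717, 0.003]
contact_force: [9.9, 0.4, -3.1]
width: 0.0136
[0.56157278 0.0783477  0.08527765] 20.025 0.013433320373926855 [10.23605148  0.70091049 -2.9872847 ]
line yaw 1.6694289195712335
1.4 0.08
2.0 -0.1
2.6 -0.27
```

View pics/end.png

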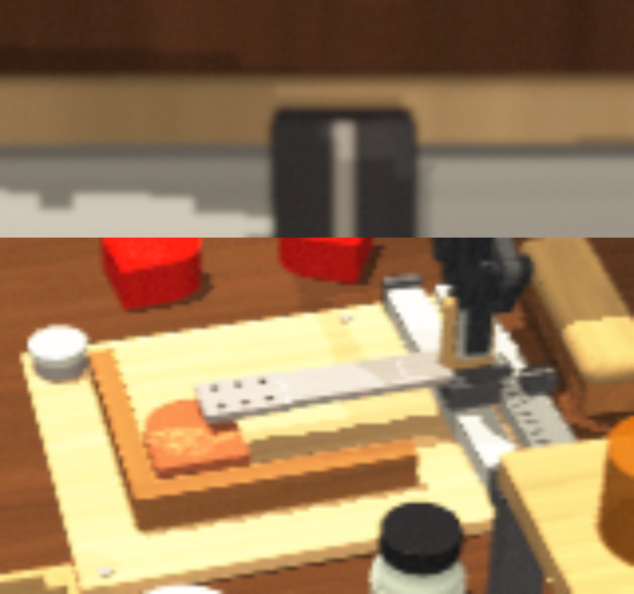

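The heel sits in the corner with its edge along the far fence, the template arm is over it, and the slide is held at rest on the line. Handing in.

```bash
python3 -c "
from rig import *
print(sign_off())"
```

```text
the job is handed in; nothing more can be done
None
```

I handed the job in at about 20 s. The heel is home in the fence corner, and the gripper is holding the slide on the index line. `sign_off()` gave no verdict, so these are my own camera and force checks.

- **Heel:** It measured within about 1 mm of home at both fences, and its edge angle was within about 1° of the fences. That was before I drew the slide. Afterwards I only looked at it in the scene picture, where it still sat flush.
- **Slide:** I drew it out about 64 mm. The pointer was within 0.3 mm of the index line and stayed still for 1 s. The spring load on the gripper was about 10 N, and the closing force was set to 60 N.
- **Index and bystanders:** I touched none of them, and the things visible in the last picture looked unmoved. I did not measure their positions.

**What went wrong:** My first push from behind jammed when a corner of the heel caught on the far fence, at about 39 N sideways and 34 N upward on the fingers. I backed off, turned the heel square with a push from the left, then seated it with a push from behind.

**What disagreed:** The jig's angle came out between 1.5° and 3.3° in different measurements. That moves the pointer reading by less than 0.4 mm.

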